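Draw the sagging bolt of the dye cage and hold its gate ajar

TASK

Press the pad of the hold-down lever on the small wire dye cage right down until its catch keeps it down. Then take the sagging bolt by its upright knob, lift it so that its collar clears the bent lip of the keeper while you draw it back without forcing it, swing the gate out to about 30 degrees ajar by the knob, and finish there still holding the knob, as a spring would shut the gate again. Leave the bottles and other things standing where they are.

Things in the scene. Friction and masses are not known exactly. Their poses are not given: they have to be found in the camera images.
- cage: fixed open-topped cage of dark steel and wire, base 166 x 200 mm, 154 mm high. Origin on the bench under its centre; x to its back (gate in the -x front), y left for someone facing the front, z up. At the front left post (y = +101 mm): the keeper, an open-topped steel channel with a bent-up lip across its entrance. Left of it (y = +165, x = -98 mm) the lever's stand, 166 mm high
- gate (a joint): angle of the gate in the cage front, rad: 0 shut, grows as its free left edge swings out to the front (counter-clockwise from above), up to 1.3; 30 degrees is 0.52. Vertical hinge line at cage x = -70, y = -70 mm. A spring of about 0.05 to 0.15 Nm shuts it. Gate 12 mm thick, top 152 mm above the bench
- gate_edge (a point): middle of the gate's free edge, 158 mm from the hinge line, 82 mm high; turns with the gate
- bolt: steel barrel bolt along the gate's front near the top: 10 mm rod, 28 mm collar near its left end, 16 mm round upright knob. Origin on the rod's axis under the knob, 135 mm above the bench while it sags; with the gate shut and the bolt shot at cage x = -98, y = +35 mm. Its axes are the cage's, turned with the gate
- bolt_knob (a point): middle of the knob's grip (upright 16 mm cylinder, from 26 mm below to 20 mm above this point), 48 mm above the bolt's origin, so 183 mm above the bench while it sags. Keep fingertips above 160 mm: below are the gate's top edge, 22 mm behind the knob's axis, and two straps up to 165 mm high, whose near faces are 22 and 66 mm away along the bolt. Pinch it from above, best across the gate
- bolt_draw (a joint): how far the bolt is drawn, m: 0 fully shot, up to 0.042; grows as the bolt moves along its own -y (right, towards the hinge). With the bolt down its collar stops at the keeper's lip at about 0.003. From 0.028 on it is clear of the keeper and the gate can swing. Half a newton of friction
- bolt_lift (a joint): how far the bolt is lifted, m: 0 sagging (it drops back by its weight, 100 to 210 g), up to 0.016. The collar clears the lip from 0.0085 on; 0.010 to 0.014 is good. While the lever is up, its finger over the collar stops the lift at about 0.003
- lock_lever (a joint): angle of the hold-down lever, rad: 0 up (sprung), 0.5 hard stop at the bottom; pressed beyond about 0.42 a sprung pawl snaps in and holds it at about 0.39 when let go
- lever_pad (a point): centre of the top of the lever's ribbed press pad, 30 x 30 mm, 55 mm left of the lever's pivot, 168 mm above the bench when up. Pressed down 24 mm the pawl has surely snapped in (it does from about 22 mm); the hard stop is at 26 mm; 3 to 10 N on the way, steeply more at the stop. Let go, it comes back up 1 to 6 mm onto the pawl
- dye_black_bottle: black bottle, 34 mm wide, 78 mm high, standing loose inside the cage; origin under its centre; leave standing
- dye_brown_bottle: brown bottle, 34 mm wide, 78 mm high, standing loose inside the cage; origin under its centre; leave standing
- red_tin: red tin, 56 mm wide, 35 mm high, standing loose on the bench behind the lever; origin under its centre; leave it there
- reel: reel of grey thread, 32 mm wide, 42 mm high, standing loose on the bench behind the lever; origin under its centre; leave it there

How it is judged:
By the outcome, as a careful person would: the job done as asked, in the order asked, and still so for the second after the job is handed in, while the arm keeps its last pose, push and grip.
It also fails if it takes over 40 s, if anything falls off the work surface, if the arm or the gripper's body presses on something with over 40 N, if the wrist force passes 120 N, or if a joint passes its speed limit or range.

ROBOT

A 7-joint arm with a two-finger parallel gripper is mounted at the origin on a cart in front of the work surface, level with it; the furniture and walls round the work are solid. World frame = base frame: x ahead of the robot, y to its left, z up, the work surface at z = 0. Lengths are in m, angles in rad, forces in N, time in s.
With the tool pointing down it reaches from about 0.4 to 0.85 m from the base axis. Payload 4.5 kg.
Tool frame: the origin (TCP) lies midway between the tips of the shut fingers; the grasp point (between the pads) lies 19 mm behind it; x points along the fingers, z is the direction in which the jaws open and shut, and the axes are right-handed (so a half turn about x gives the same grasp; the last joint's range is limited). The gripper opens to 88 mm and grips with 3 to 60 N. Pads are 18 mm wide; open, the fingers measure 123 mm over their backs; the gripper's body (75 mm by 187 mm) begins 45 mm behind the grasp point.
Start: joints at [0.034, 0.689, -0.195, 1.565, 0.157, 0.902, -0.215], TCP at [0.625, 0, 0.239] pointing down, gripper open.
Joint ranges: [-3.01, 3.01], [-0.46, 2.08], [-1.47, 1.51], [0.13, 2.56], [-1, 4.14], [0.04, 2.09], [-2.66, 2.66]. Speed limits (rad/s): [2.57, 2.57, 3.14, 3.14, 3.14, 3.14, 3.14].

INTERFACE

Orientations are given as a unit quaternion [x, y, z, w].
In Python, from cell import r, eyes, search_frame, spot_point gives the robot as it stands.
- The arm moves only by the tool send_rows, never from a script. Its arguments are lists of equal length, an entry for each row: "slide": the shift along the tool's x, y, z in cm, a list of three; "twist": the turn, a rotation vector about the tool's x, y, z in rad, a list of three. In form: {"slide": [[dx, dy, dz], ...], "twist": [[wx, wy, wz], ...]}. A call has exactly 5 rows; each row shifts and turns the pose as measured when the row begins, along the tool's axes as they then stand; what a row does not reach is not made up. A row lasts 1/8 s, in which the tool goes at most 62.5 mm and 10.7 degrees, less where a joint would pass 70% of its speed; a pose out of reach is approached as far as the arm can. A call with a gripper value outside its range is refused whole. "grip" is the closure in counts, from 0 (fully open) to 255 (shut), set as the call begins (left out, the last holds). The fingers move at their own pace and stop on an object; the grip force is fixed at half the most. Time passes only in rows, so rows that do not move let the fingers close, or fill a call up. It gives the time, the measured TCP pose, the force and the opening at its end, in the units of the state.
- r.get_state(): the state, without advancing time (a new reading comes with each control period).
- eyes.capture(name): name is "scene" or "side" or "wrist"; returns a dict with "image" (480x640x3 uint8, red, green, blue), "intrinsics" (3x3 intrinsics, pixels), "k1" (the pictures are not rectified: a ray, as slopes to the right and down, at radius r is drawn at 1 + k1 r^2 times it, then the intrinsics apply), "rvec" (rotation vector, rad) and "tvec" (3), from world to camera coordinates, as OpenCV has them. Camera axes: x right, y down, z forward; pixel columns grow to the right and rows downward; lengths in m; the calibration is good to about 2 mm. A picture is of the moment at which its call begins. There is no depth.
- r.finish_job(): hands the job in, once; it reports no verdict.
Trained networks look in a picture, given as the dict that the camera call returned (one of the last four; its "shot" number tells which), for a name from the list of things; names that differ only in an ending like _2 or _b are one class to them, and where a whole thing is asked for, a point or a joint stands for the part that bears it (a point fixed in the world has none). Each returns a list of dicts, best first, with "p" (0 to 1); they miss things now and then, are a little off and sometimes report something else, mostly with a low value. They report only what shows in the picture. A call takes as long as a camera call.
- search_frame(picture, query): "xyz" ([x, y, z] in m, in world coordinates, good to about 4 mm: the middle of the surface that is visible of it).
- spot_point(picture, query): "xyz" ([x, y, z] in m, in world coordinates, good to about 4 mm: a listed point, or the origin of a listed thing).
The state is a dict: "time": time; "joint_pos": joint angles; "joint_vel": joint speeds; "effort": joint torques, N m; "tcp_pos": TCP position; "tcp_rot": TCP orientation; "ft_force": force on the tool from outside, world axes, zero at the start; "moment": the same for the moment, N m; "opening": finger opening in m.
Only numpy, scipy, OpenCV 4.12 (cv2) and the standard library are available. Lean on these libraries where they do the work, as an engineer would, in place of code of your own. Each camera call takes 0.05 s, during which the arm holds its last target.

## Working session

There is one attempt and no reset: what is moved stays moved. The work goes in short steps, Python scripts to look and compute and a tool call to move; the robot and the scene stay as the last step left them, time stands still between calls to the robot, and variables do not carry over. Pictures are saved under pics/ and viewed, and the job is handed in when it is done.

Besides the shell and the picture viewer there is one more tool, called after "Emit:" as name(argument=value, ...) on one line, values as JSON. send_rows: Moves the arm, as the interface text tells. Its arguments: {"type":"object","properties":{"slide":{"type":"array"},"twist":{"type":"array"},"grip":{"type":"number"}},"required":["slide","twist"]}

```bash
mkdir -p pics; ls; python3 - <<'E'
from cell import r, eyes, search_frame, spot_point
import cv2,numpy as np
s=r.get_state(); print({k:np.round(v,4).tolist() for k,v in s.items()})
for n in ["scene","side"]:
    p=eyes.capture(n); cv2.imwrite(f"pics/{n}0.png",p["image"][:,:,::-1])
    print(n,np.round(p["rvec"],3),np.round(p["tvec"],3),p["k1"],p["intrinsics"][0])
    for q in ["lever_pad","bolt_knob","gate_edge","cage","bolt"]:
        print(q,[(np.round(d["xyz"],4).tolist(),round(d["p"],2)) for d in spot_point(p,q)[:2]])
E
```

```text
pics
{'time': 0.0, 'joint_pos': [0.0338, 0.69, -0.1946, 1.5664, 0.1573, 0.9025, -0.2151], 'joint_vel': [-0.0002, 0.0001, -0.0012, 0.0008, 0.0016, 0.0006, -0.0], 'effort': [0.0003, -52.7572, -1.2669, -15.3434, -0.0526, 0.0066, 0.0002], 'tcp_pos': [0.6244, -0.0, 0.2379], 'tcp_rot': [-0.0001, 0.7078, 0.0, 0.7064], 'ft_force': [-0.9332, -1.1855, -0.2077], 'moment': [0.0278, 0.0387, -0.0104], 'opening': 0.088}
scene [ 1.795  1.856 -0.649] [ 0.141 -0.364  1.381] -0.11998817434338507 [526.93205637   0.         328.85589101]
lever_pad [([0.5469, 0.0811, 0.1677], 0.43)]
bolt_knob [([0.5126, -0.106, 0.1796], 0.7)]
gate_edge [([0.5508, -0.0559, 0.0792], 0.62)]
cage [([0.6034, -0.1595, -0.0023], 0.88), ([0.5442, 0.0784, 0.1658], 0.39)]
bolt [([0.5141, -0.1071, 0.1371], 0.76)]
side [ 0.126  2.737 -1.481] [0.577 0.117 0.952] -0.09427682565795467 [594.75676164   0.         317.24501836]
lever_pad [([0.5453, 0.0749, 0.1687], 0.64)]
bolt_knob [([0.5161, -0.102, 0.182], 0.7)]
gate_edge []
cage [([0.607, -0.1589, -0.0031], 0.55)]
bolt [([0.5087, -0.1084, 0.1341], 0.77)]
```

View pics/scene0.png

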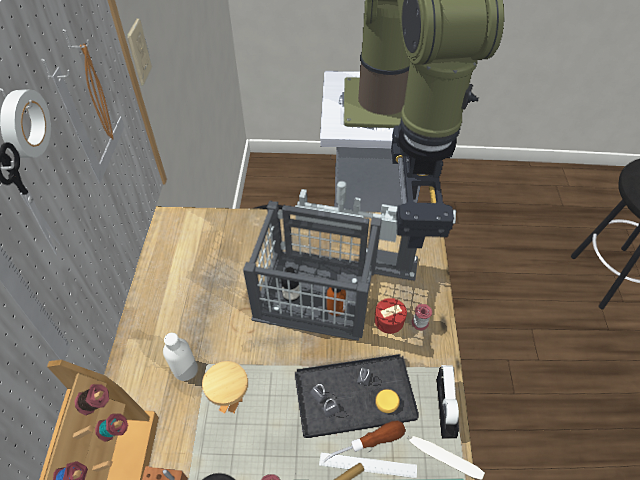

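View pics/side0.png

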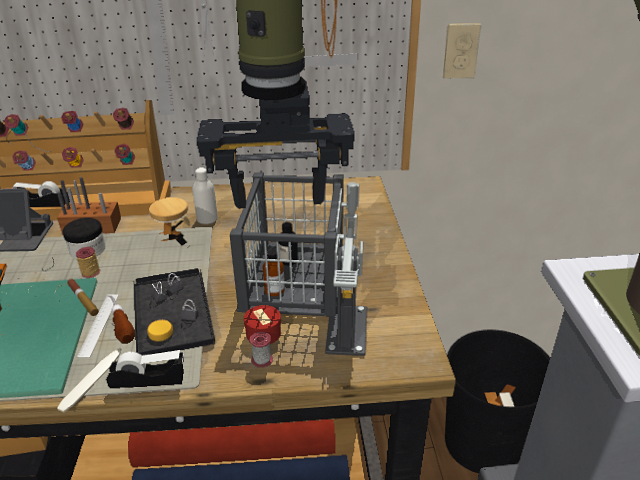

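```bash
cat > h.py <<'E'
import numpy as np, cv2
from cell import r, eyes, search_frame, spot_point
from scipy.optimize import least_squares
from scipy.spatial.transform import Rotation as R
M={"lever_pad":(-.098,.220,.168),"bolt_knob":(-.098,.035,.183),"gate_edge":(-.070,.088,.082),"cage":(0,0,0),"bolt":(-.098,.035,.135)}
def fit(obs):
    def f(v):
        c,s=np.cos(v[2]),np.sin(v[2]); o=[]
        for q,x,p in obs:
            m=M[q]; o+=[(v[0]+c*m[0]-s*m[1]-x[0])*1e3*p,(v[1]+s*m[0]+c*m[1]-x[1])*1e3*p]
        return o
    a=least_squares(f,[.6,-.16,-.2],loss="soft_l1",f_scale=4); return a.x,np.round(a.fun,1)
def w(v,m):
    c,s=np.cos(v[2]),np.sin(v[2]); return np.array([v[0]+c*m[0]-s*m[1],v[1]+s*m[0]+c*m[1],m[2]])
def delta(t):
    s=r.get_state(); return np.round(R.from_quat(s["tcp_rot"]).inv().apply(np.array(t)-s["tcp_pos"])*100,2)
E
python3 - <<'E'
from h import *
obs=[]
for n in ["scene","side","scene","side"]:
    p=eyes.capture(n)
    for q in M:
        d=spot_point(p,q)
        if d and d[0]["p"]>.3: obs.append((q,d[0]["xyz"],d[0]["p"])); print(n,q,np.round(d[0]["xyz"],4),round(d[0]["p"],2))
v,res=fit(obs); print(v,res)
for q in M: print(q,w(v,M[q]).round(4))
print(delta(w(v,(-.098,.22,.19))))
E
```

```text
scene lever_pad [0.5462 0.0805 0.1653] 0.6
scene bolt_knob [ 0.5129 -0.1043  0.1817] 0.94
scene gate_edge [ 0.5516 -0.0554  0.0768] 0.8
scene cage [ 0.6038 -0.16   -0.0013] 0.8
scene bolt [ 0.5121 -0.1043  0.1345] 0.96
side lever_pad [0.5473 0.0779 0.1714] 0.76
side bolt_knob [ 0.518  -0.1042  0.1796] 0.64
side cage [ 6.053e-01 -1.603e-01 -2.000e-04] 0.63
side bolt [ 0.5085 -0.1107  0.1333] 0.61
scene lever_pad [0.5491 0.0778 0.1676] 0.63
scene bolt_knob [ 0.5152 -0.1072  0.1804] 0.89
scene gate_edge [ 0.5513 -0.0569  0.0786] 0.62
scene cage [ 0.6065 -0.1597  0.0012] 0.71
scene bolt [ 0.5122 -0.1068  0.1338] 0.85
side lever_pad [0.5463 0.0755 0.1698] 0.95
side bolt_knob [ 0.517  -0.1029  0.1815] 0.72
side cage [ 0.6031 -0.1609 -0.0018] 0.68
side bolt [ 0.5149 -0.111   0.1318] 0.71
[ 0.60393766 -0.15797226 -0.18225777] [ 0.7 -2.6  0.9 -1.4 -0.4 -2.7  0.1  1.6  1.7 -1.4  0.1 -1.3 -2.6 -1.
 -0.9  1.5  3.3  3.  -1.  -1.  -1.2  1.3 -0.2 -1.1 -1.8  1.2  1.4  0.9
  1.1  0.6 -2.2 -2.1  0.6  2.  -0.7  3.7]
lever_pad [0.5474 0.0761 0.168 ]
bolt_knob [ 0.5139 -0.1058  0.183 ]
gate_edge [ 0.551  -0.0587  0.082 ]
cage [ 0.6039 -0.158   0.    ]
bolt [ 0.5139 -0.1058  0.135 ]
[ 4.88  7.61 -7.76]
```

Emit:
send_rows(slide=[[1,2.0,-2.0],[1,2.0,-2.0],[1,2.0,-2.0],[0.5,1.5,-1.5],[0,0,0]], twist=[[0.06,0,0],[0.06,0,0],[0.06,0,0],[0,0,0],[0,0,0]], grip=255)

```text
time: 2.42
tcp_pos: [0.5561, 0.0829, 0.203]
tcp_rot: [0.066, 0.703, -0.066, 0.705]
ft_force: [0.1, -0.1, 0.1]
opening: 0.0402
```

```bash
python3 - <<'E'
from h import *
v=[ 0.60394,-0.15797,-0.18226]
s=r.get_state();print(s["tcp_pos"],R.from_quat(s["tcp_rot"]).as_matrix().round(3),s["opening"])
print(delta(w(v,(-.098,.22,.18))))
for n in ["wrist","side"]:
    p=eyes.capture(n);cv2.imwrite(f"pics/{n}1.png",p["image"][:,:,::-1])
    for q in ["lever_pad","bolt_knob"]:
        print(n,q,[(np.round(d["xyz"],4).tolist(),round(d["p"],2)) for d in spot_point(p,q)[:2]])
E
```

```text
[0.55608819 0.08286137 0.20297602] [[ 0.002  0.186  0.983]
 [ 0.     0.983 -0.186]
 [-1.     0.001  0.002]] 0.040244359334242315
[ 2.3  -0.82 -0.73]
wrist lever_pad [([0.5467, 0.0741, 0.1734], 0.59)]
wrist bolt_knob [([0.6073, -0.1558, -0.0002], 0.22)]
side lever_pad [([0.5461, 0.0746, 0.1711], 0.96)]
side bolt_knob [([0.519, -0.1029, 0.1814], 0.53), ([0.5127, -0.11, 0.1315], 0.45)]
```

Emit:
send_rows(slide=[[0,-0.5,-0.4],[0.5,-0.4,-0.4],[0.8,0,0],[0.3,0,0],[0,0,0]], twist=[[0,0,0],[0,0,0],[0,0,0],[0,0,0],[0,0,0]])

```text
time: 3.35
tcp_pos: [0.5478, 0.0705, 0.186]
tcp_rot: [0.068, 0.702, -0.069, 0.705]
ft_force: [-0.0, -0.1, 0.6]
opening: 0.0003
```

```bash
python3 - <<'E'
from h import *
s=r.get_state();print(s["tcp_pos"],s["opening"],s["ft_force"])
p=eyes.capture("side");cv2.imwrite("pics/side2.png",cv2.resize(p["image"][150:400,200:500,::-1],(750,600)))
p=eyes.capture("wrist");cv2.imwrite("pics/wrist2.png",p["image"][:,:,::-1])
E
```

```text
[0.54784012 0.07051189 0.18595796] 0.0002915117416555234 [-0.01725109 -0.12862338  0.56291052]
```

View pics/side2.png

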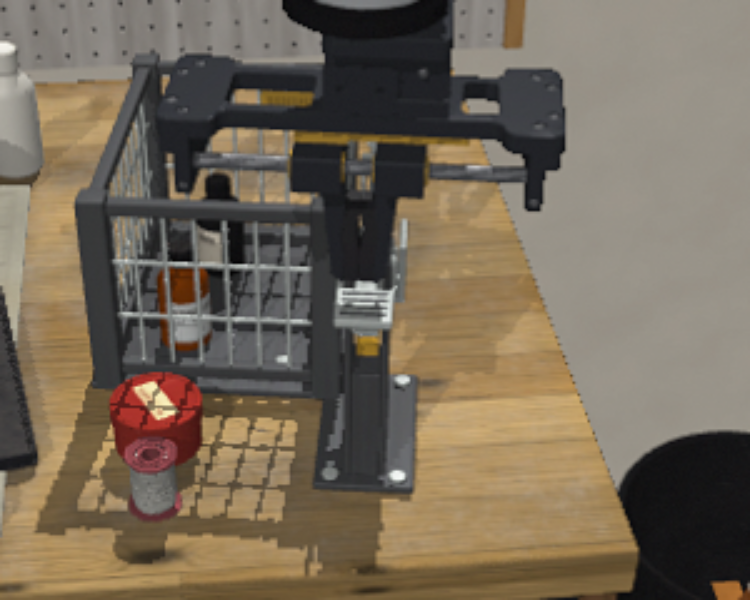

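View pics/wrist2.png

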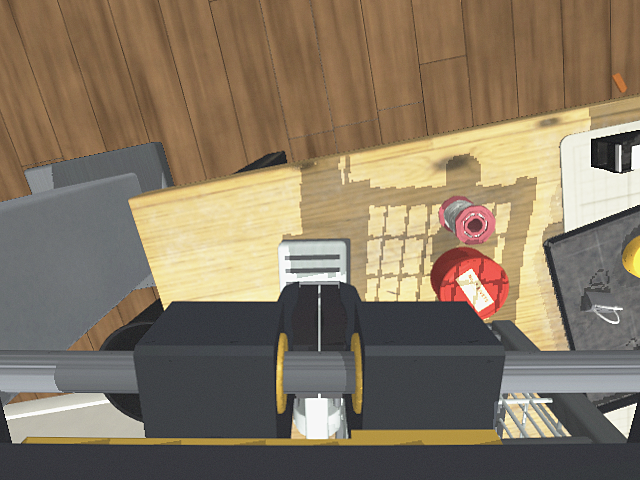

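Emit:
send_rows(slide=[[0,0.5,0],[0.8,0,0],[0.8,0,0],[0.6,0,0],[0.5,0,0]], twist=[[0,0,0],[0,0,0],[0,0,0],[0,0,0],[0,0,0]])

```text
time: 4.08
tcp_pos: [0.5503, 0.0777, 0.1589]
tcp_rot: [0.069, 0.701, -0.068, 0.706]
ft_force: [-1.9, 0.1, 7.1]
opening: 0.0003
```

Emit:
send_rows(slide=[[0.6,0,-0.1],[0.5,0,0],[0.4,0,0],[0.2,0,0],[0.1,0,0]], twist=[[0,0,0],[0,0,0],[0,0,0],[0,0,0],[0,0,0]])

```text
time: 4.7
tcp_pos: [0.5503, 0.0763, 0.1438]
tcp_rot: [0.069, 0.7, -0.069, 0.707]
ft_force: [-3.2, 0.3, 15.9]
opening: 0.0002
```

Emit:
send_rows(slide=[[0.15,0,0],[0.15,0,0],[0.1,0,0],[0,0,0],[0,0,0]], twist=[[0,0,0],[0,0,0],[0,0,0],[0,0,0],[0,0,0]])

```text
time: 5.32
tcp_pos: [0.5503, 0.0766, 0.1454]
tcp_rot: [0.069, 0.699, -0.069, 0.709]
ft_force: [-2.3, -0.1, 8.5]
opening: 0.0006
```

Emit:
send_rows(slide=[[0.4,0,0],[0.4,0,0],[0.4,0,0],[0.3,0,0],[-0.5,0,0]], twist=[[0,0,0],[0,0,0],[0,0,0],[0,0,0],[0,0,0]])

```text
time: 5.95
tcp_pos: [0.5505, 0.0774, 0.1495]
tcp_rot: [0.07, 0.696, -0.069, 0.711]
ft_force: [-0.7, 1.5, 2.1]
opening: 0.0005
```

Emit:
send_rows(slide=[[-1,0,0],[-1.5,0,0],[-2,0,0],[-2,0,0],[-1,0,0]], twist=[[0,0,0],[0,0,0],[0,0,0],[0,0,0],[0,0,0]], grip=90)

```text
time: 6.58
tcp_pos: [0.5483, 0.0762, 0.2269]
tcp_rot: [0.069, 0.697, -0.07, 0.71]
ft_force: [-0.4, -0.2, 0.5]
opening: 0.0484
```

```bash
python3 - <<'E'
from h import *
for n in ["side","scene"]:
    p=eyes.capture(n)
    im=p["image"][:,:,::-1]; cv2.imwrite(f"pics/{n}3.png",cv2.resize(im[150:400,200:500] if n=="side" else im[150:330,240:480],(750,600)))
    for q in ["lever_pad","bolt_knob","cage","bolt"]:
        print(n,q,[(np.round(d["xyz"],4).tolist(),round(d["p"],2)) for d in spot_point(p,q)[:2]])
s=r.get_state();print(s["tcp_pos"],s["opening"],s["time"])
E
```

```text
side lever_pad [([0.5488, 0.0757, 0.1477], 0.6)]
side bolt_knob [([0.5152, -0.1061, 0.1822], 0.85)]
side cage [([0.6058, -0.1602, -0.0014], 0.83)]
side bolt [([0.512, -0.1086, 0.1307], 0.76)]
scene lever_pad [([0.5443, 0.0785, 0.1444], 0.79)]
scene bolt_knob [([0.5129, -0.1058, 0.1805], 0.81), ([0.5457, 0.0818, 0.1425], 0.49)]
scene cage [([0.6033, -0.1587, 0.0011], 0.86)]
scene bolt [([0.5134, -0.1088, 0.1352], 0.96)]
[0.54763166 0.07636996 0.22529908] 0.05722948603082235 7.075
```

View pics/side3.png

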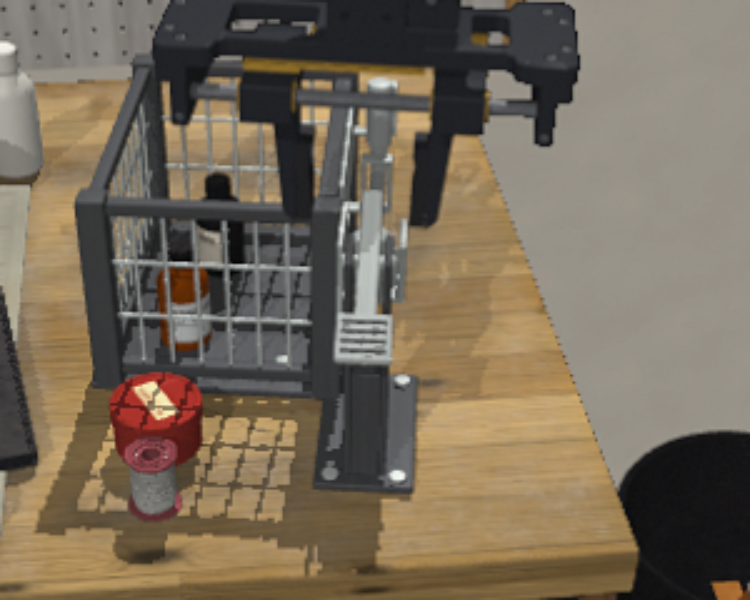

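View pics/scene3.png

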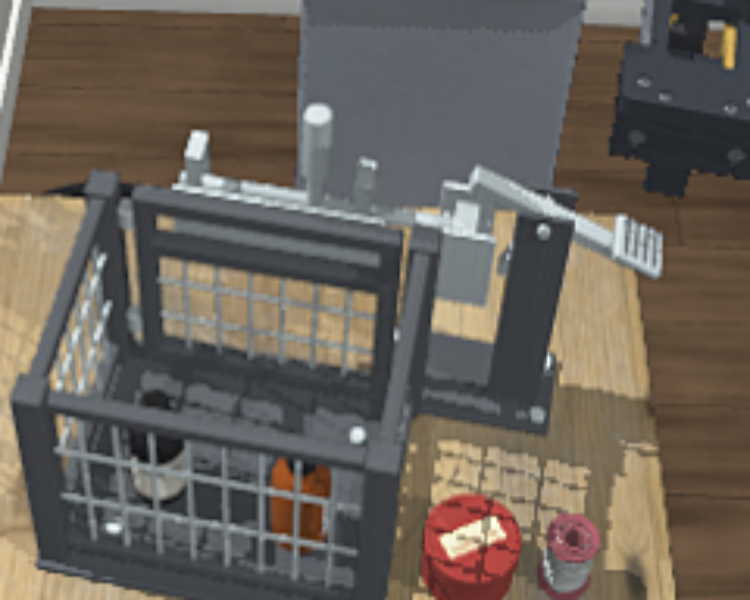

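```bash
python3 - <<'E'
from h import *
s=r.get_state();print(delta((.5145,-.105,.24)), delta((.5145,-.105,.167)))
Rt=R.from_matrix(np.c_[[0,0,-1],[np.sin(.182),np.cos(.182),0],[np.cos(.182),-np.sin(.182),0]])
print((R.from_quat(s["tcp_rot"]).inv()*Rt).as_rotvec().round(3))
E
```

```text
[ -1.47 -18.43   0.33] [  5.83 -18.44   0.21]
[-0.015  0.017 -0.   ]
```

Emit:
send_rows(slide=[[-1.8,-2,0],[-0.2,-4.5,0.1],[0,-5,0.1],[0,-4.5,0.1],[0,-2,0]], twist=[[-0.01,0.015,0],[0,0,0],[0,0,0],[0,0,0],[0,0,0]])

```text
time: 7.7
tcp_pos: [0.5168, -0.1032, 0.2444]
tcp_rot: [0.064, 0.704, -0.063, 0.704]
ft_force: [-0.2, 0.2, 0.5]
opening: 0.0568
```

```bash
python3 - <<'E'
from h import *
for n in ["scene","side","wrist"]:
    p=eyes.capture(n)
    im=p["image"][:,:,::-1]; cv2.imwrite(f"pics/{n}4.png",im if n=="wrist" else cv2.resize(im[100:350,200:500] if n=="side" else im[150:330,240:480],(750,600)))
    for q in ["bolt_knob","lever_pad"]:
        print(n,q,[(np.round(d["xyz"],4).tolist(),round(d["p"],2)) for d in spot_point(p,q)[:2]])
s=r.get_state();print(s["tcp_pos"],s["opening"],s["time"],delta((.5145,-.105,.167)))
E
```

```text
scene bolt_knob [([0.6123, -0.1933, 0.0045], 0.66), ([0.5131, -0.1035, 0.1818], 0.56)]
scene lever_pad [([0.5481, 0.0787, 0.1436], 0.83)]
side bolt_knob [([0.5181, -0.1034, 0.1832], 0.93), ([0.6042, -0.1601, -0.0024], 0.52)]
side lever_pad [([0.5481, 0.0747, 0.1492], 0.58)]
wrist bolt_knob [([0.5151, -0.1075, 0.1818], 0.63)]
wrist lever_pad []
[ 0.51796331 -0.09836115  0.24454365] 0.05710798764562489 8.15 [ 7.75 -0.74 -0.23]
```

View pics/side4.png

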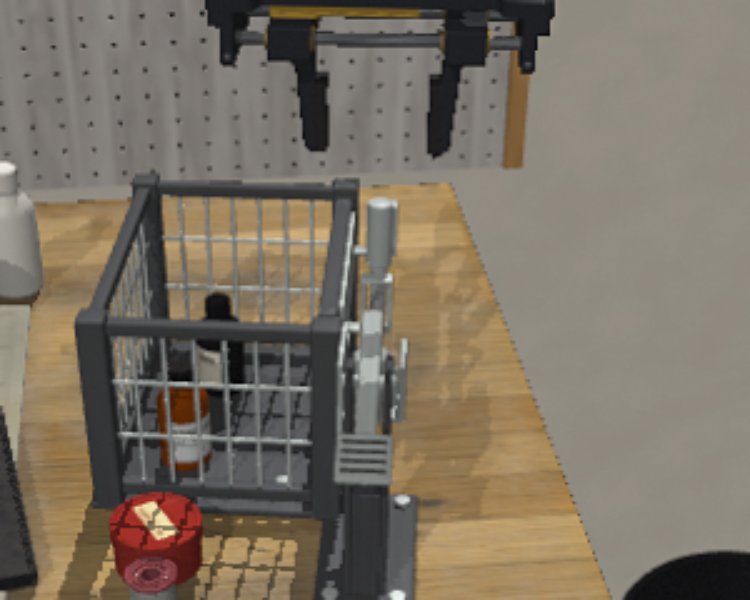

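View pics/wrist4.png

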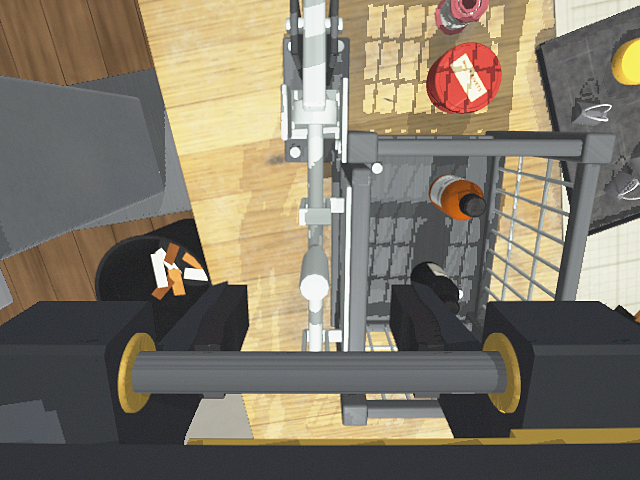

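Emit:
send_rows(slide=[[0,-0.7,-0.2],[2.5,-0.1,0],[2.5,0,0],[1.8,0,0],[0.5,0,0]], twist=[[0,0,0],[0,0,0],[0,0,0],[0,0,0],[0,0,0]])

```text
time: 8.78
tcp_pos: [0.5154, -0.106, 0.1705]
tcp_rot: [0.062, 0.703, -0.06, 0.706]
ft_force: [0.5, -0.7, 1.0]
opening: 0.0571
```

```bash
python3 - <<'E'
from h import *
p=eyes.capture("side")
im=p["image"][:,:,::-1]; cv2.imwrite("pics/side5.png",cv2.resize(im[100:350,200:500],(750,600)))
p=eyes.capture("scene")
im=p["image"][:,:,::-1]; cv2.imwrite("pics/scene5.png",cv2.resize(im[150:330,240:480],(750,600)))
s=r.get_state();print(s["tcp_pos"],s["ft_force"],s["opening"],s["time"],delta((.5145,-.105,.167)))
E
```

```text
[ 0.51579925 -0.10598939  0.17116383] [-0.2379681  -0.33731686 -0.38272613] 0.05720394607995687 8.875 [ 0.42  0.07 -0.15]
```

View pics/side5.png

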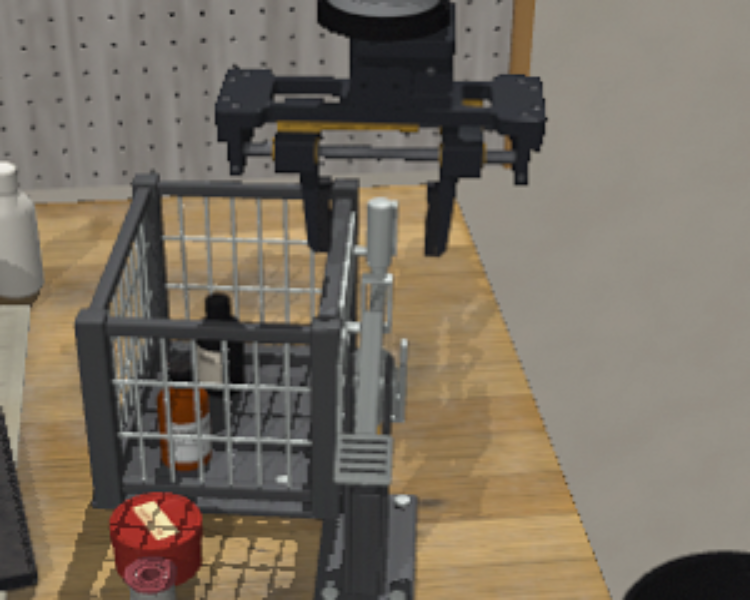

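View pics/scene5.png

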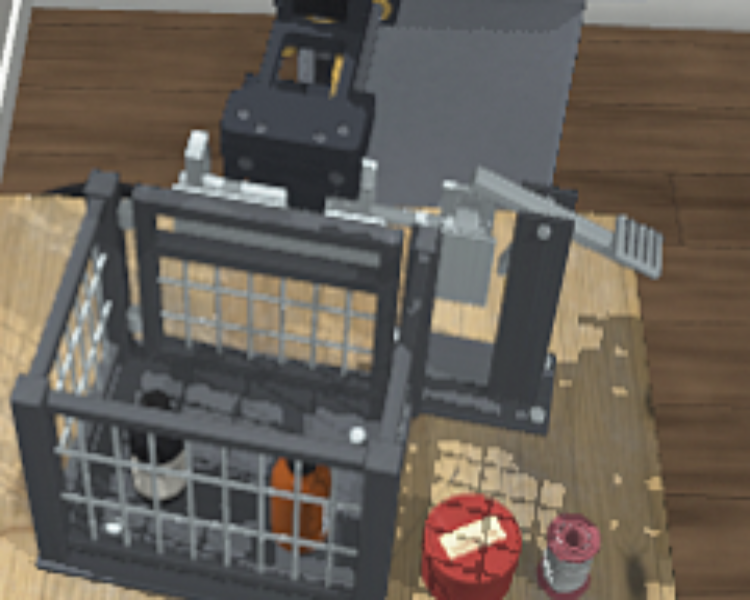

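Emit:
send_rows(slide=[[0.3,0,-0.1],[0,0,0],[0,0,0],[0,0,0],[0,0,0]], twist=[[0,0,0],[0,0,0],[0,0,0],[0,0,0],[0,0,0]], grip=255)

```text
time: 9.5
tcp_pos: [0.515, -0.1059, 0.1699]
tcp_rot: [0.062, 0.702, -0.06, 0.707]
ft_force: [-1.8, 0.6, 0.7]
opening: 0.0149
```

Emit:
send_rows(slide=[[0,0,0],[0,0,0],[-0.2,0,0],[-0.4,0,0],[-0.3,0,0]], twist=[[0,0,0],[0,0,0],[0,0,0],[0,0,0],[0,0,0]])

```text
time: 10.12
tcp_pos: [0.5146, -0.1059, 0.1789]
tcp_rot: [0.062, 0.702, -0.06, 0.707]
ft_force: [-1.1, 0.5, -2.6]
opening: 0.0148
```

Emit:
send_rows(slide=[[-0.3,0,0],[0,0,0],[0,0,0],[0,0,0],[0,0,0]], twist=[[0,0,0],[0,0,0],[0,0,0],[0,0,0],[0,0,0]])

```text
time: 10.75
tcp_pos: [0.5146, -0.106, 0.1823]
tcp_rot: [0.062, 0.702, -0.06, 0.707]
ft_force: [-1.2, -0.3, -1.4]
opening: 0.015
```

```bash
python3 - <<'E'
from h import *
for n in ["scene","side"]:
    p=eyes.capture(n)
    im=p["image"][:,:,::-1]; cv2.imwrite(f"pics/{n}6.png",cv2.resize(im[100:350,200:500] if n=="side" else im[150:330,240:480],(750,600)))
    print([(np.round(d["xyz"],4).tolist(),round(d["p"],2)) for d in spot_point(p,"bolt")[:2]])
s=r.get_state();print(s["tcp_pos"],s["ft_force"],s["opening"],s["time"])
E
```

```text
[([0.5145, -0.1078, 0.1494], 0.69), ([0.6637, 0.0421, -0.0014], 0.56)]
[([0.511, -0.1128, 0.1419], 0.85), ([0.6137, -0.1919, 0.01], 0.7)]
[ 0.51461911 -0.10592798  0.18238423] [-0.77647082  0.2885633  -1.35918327] 0.01500961899666639 10.95
```

View pics/scene6.png

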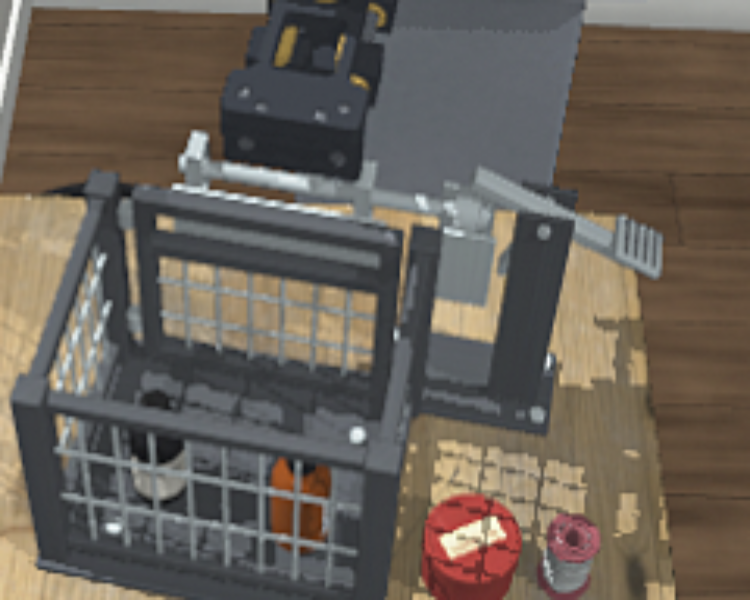

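Emit:
send_rows(slide=[[0,-0.4,0],[0,-0.5,0],[0,-0.5,0],[0,-0.4,0],[0,0,0]], twist=[[0,0,0],[0,0,0],[0,0,0],[0,0,0],[0,0,0]])

```text
time: 11.58
tcp_pos: [0.5112, -0.1253, 0.1823]
tcp_rot: [0.062, 0.702, -0.06, 0.707]
ft_force: [-0.5, 0.4, -1.9]
opening: 0.0153
```

Emit:
send_rows(slide=[[0,-0.5,0],[0,-0.5,0],[0,-0.4,0],[0,-0.2,0],[0,0,0]], twist=[[0,0,0],[0,0,0],[0,0,0],[0,0,0],[0,0,0]])

```text
time: 12.2
tcp_pos: [0.5081, -0.1421, 0.1822]
tcp_rot: [0.062, 0.702, -0.06, 0.707]
ft_force: [0.3, -0.5, -1.4]
opening: 0.0153
```

```bash
python3 - <<'E'
from h import *
p=eyes.capture("scene")
im=p["image"][:,:,::-1]; cv2.imwrite("pics/scene7.png",cv2.resize(im[150:330,240:480],(750,600)))
s=r.get_state();print(s["tcp_pos"],s["tcp_rot"],s["ft_force"],s["opening"],s["time"])
v=[ 0.60394,-0.15797,-0.18226]
h=w(v,(-.07,-.07,0)); print(h)
p=s["tcp_pos"][:2]-h[:2]; rad=np.hypot(*p); a=np.arctan2(p[1],p[0]); print(rad,a,a-v[2]-np.pi/2)
for t in np.arange(0,.6,.05):
    q=h[:2]+rad*np.array([np.cos(a+t),np.sin(a+t)]); print(round(t,2),q.round(4))
# chord per .05 step in the tool frame before the step (tool turned with gate)
q=h[:2]+rad*np.array([np.cos(a+.05),np.sin(a+.05)])-s["tcp_pos"][:2]
print(R.from_quat(s["tcp_rot"]).inv().apply([q[0],q[1],0])*100)
E
```

```text
[ 0.50811759 -0.14206949  0.18215808] [ 0.0617362   0.70237916 -0.06010805  0.70656859] [-1.04729003 -0.10026938 -2.43620463] 0.014859209597323318 12.25
[ 0.52241176 -0.21412288  0.        ]
0.07345756920739471 1.7666365717973551 0.37810024500245865
0.0 [ 0.5081 -0.1421]
0.05 [ 0.5045 -0.1429]
0.1 [ 0.501  -0.1439]
0.15 [ 0.4975 -0.145 ]
0.2 [ 0.4941 -0.1463]
0.25 [ 0.4907 -0.1478]
0.3 [ 0.4875 -0.1495]
0.35 [ 0.4843 -0.1513]
0.4 [ 0.4812 -0.1533]
0.45 [ 0.4782 -0.1555]
0.5 [ 0.4753 -0.1577]
0.55 [ 0.4726 -0.1602]
[-0.00232968 -0.14076427 -0.33919353]
```

View pics/scene7.png

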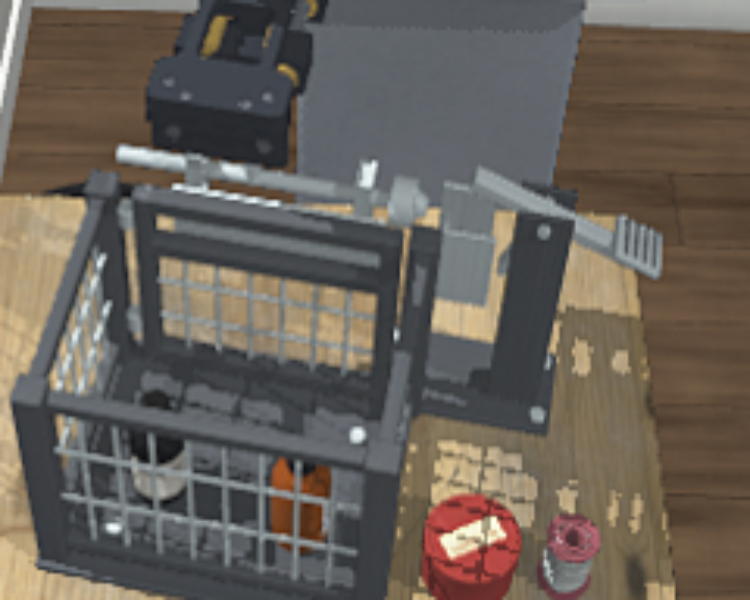

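Emit:
send_rows(slide=[[0,-0.29,-0.67],[0,-0.29,-0.67],[0,-0.29,-0.67],[0,0,0],[0,0,0]], twist=[[-0.1,0,0],[-0.1,0,0],[-0.1,0,0],[0,0,0],[0,0,0]])

```text
time: 12.88
tcp_pos: [0.4887, -0.1492, 0.1824]
tcp_rot: [-0.046, 0.702, 0.047, 0.709]
ft_force: [-1.0, 0.0, -1.9]
opening: 0.0151
```

```bash
cat > g.py <<'E'
from h import *
def rep(tag):
    v=[ 0.60394,-0.15797,-0.18226]; h=w(v,(-.07,-.07,0)); 
    p=eyes.capture("scene")
    im=p["image"][:,:,::-1]; cv2.imwrite(f"pics/scene{tag}.png",cv2.resize(im[150:330,240:480],(750,600)))
    g=[(d["xyz"],round(d["p"],2)) for d in spot_point(p,"gate_edge")[:2]]
    a0=np.arctan2(.158,0)+v[2]
    for x,pp in g: print("edge",np.round(x,4),pp,"angle",np.arctan2(x[1]-h[1],x[0]-h[0])-a0, "rad",np.hypot(*(x-h)[:2]))
    s=r.get_state();print(s["tcp_pos"],s["ft_force"],s["moment"],s["opening"],s["time"])
    q=s["tcp_pos"][:2]-h[:2]; print("knob rad",np.hypot(*q),"gate",np.arctan2(q[1],q[0])-1.76664)
    m=R.from_quat(s["tcp_rot"]).as_matrix(); print("tool yaw",np.arctan2(m[1,2],m[0,2]))
E
python3 -c "from g import *; rep(8)"
```

```text
edge [ 0.5054 -0.053   0.0816] 0.67 angle 0.2874527798070021 rad 0.16201846112551258
[ 0.48864757 -0.14929306  0.18233843] [-0.01132957 -0.1640255  -0.95786146] [ 0.0739165   0.21618298 -0.19553541] 0.015066401236136923 12.975
knob rad 0.0730953177844691 gate 0.28431505287181813
tool yaw 0.13311739052837324
```

View pics/scene8.png

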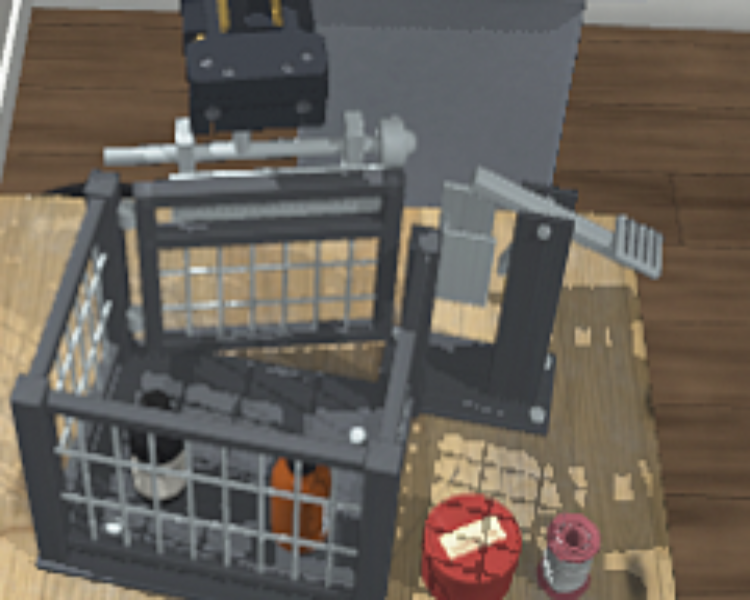

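Emit:
send_rows(slide=[[0,-0.28,-0.67],[0,-0.28,-0.67],[0,-0.14,-0.33],[0,0,0],[0,0,0]], twist=[[-0.1,0,0],[-0.09,0,0],[-0.04,0,0],[0,0,0],[0,0,0]])

```text
time: 13.6
tcp_pos: [0.4749, -0.1592, 0.1822]
tcp_rot: [-0.129, 0.692, 0.128, 0.699]
ft_force: [-1.3, 0.6, -1.8]
opening: 0.015
```

```bash
python3 -c "from g import *; rep(9); rep('9b')
p=eyes.capture('side')
for q in ['gate_edge','lever_pad','bolt_knob','bolt']: print(q,[(np.round(d['xyz'],4).tolist(),round(d['p'],2)) for d in spot_point(p,q)[:2]])
cv2.imwrite('pics/side9.png',p['image'][:,:,::-1])
"
```

```text
edge [ 0.4711 -0.06    0.0806] 0.95 angle 0.5036453374310654 rad 0.16244001365030308
[ 0.47486403 -0.15918528  0.18220374] [-0.79211451 -0.75907058 -2.52782091] [ 0.04940069  0.25012857 -0.13502919] 0.014665843712293545 13.7
knob rad 0.07265622018745443 gate 0.5175723878202085
tool yaw 0.36643733742224394
edge [ 0.4694 -0.0637  0.0798] 0.75 angle 0.5210874785274229 rad 0.15949071669928117
[ 0.47481459 -0.15921015  0.18219619] [-0.46034204  1.08705921 -1.65185211] [ 0.04687695  0.26247098 -0.19184051] 0.01494885554354895 13.8
knob rad 0.07266979155361133 gate 0.5183108769672484
tool yaw 0.36668698234938046
gate_edge [([0.4696, -0.0619, 0.082], 0.96)]
lever_pad [([0.5483, 0.0761, 0.1503], 0.94)]
bolt_knob [([0.48, -0.1584, 0.192], 0.7)]
bolt [([0.4692, -0.1612, 0.1437], 0.74)]
```

View pics/scene9.png

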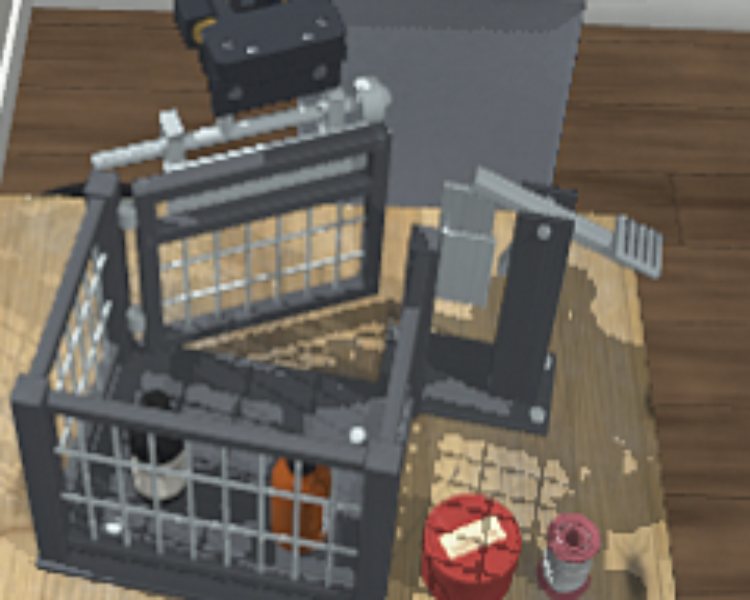

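View pics/side9.png

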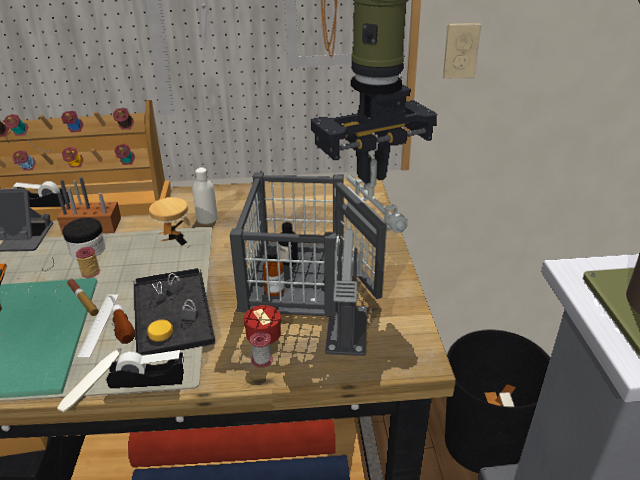

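The gate stands at about 0.51 to 0.52 rad and the knob is still gripped. The lever is down and the bottles, tin and reel are standing, so I am handing the job in.

```bash
python3 -c "from cell import r; print(r.finish_job())"
```

```text
the job is handed in; nothing more can be done
None
```

The job is done and handed in at about 14 s of the 40 s limit; no verdict was reported.

- **Lever:** I pressed the pad down with the shut fingers. At the bottom I read about 16 N with the TCP at 144 mm. It stayed down after I let go, with the pad seen at about 144 to 150 mm instead of 168 mm. The first deep press sprang back slightly, so I pressed once more before releasing.
- **Bolt:** I pinched the knob across the gate, lifted it about 12 mm and drew it about 37 mm. Forces stayed under 3 N, so nothing was forced, and the picture showed the rod clear of the keeper.
- **Gate:** I swung it out by the knob. The last checks gave 0.518 rad from the TCP position and 0.504 and 0.521 rad from the camera (30 degrees is 0.52). The knob was still gripped at 15 mm opening.
- **Bottles, tin and reel:** they stood where they were in the last pictures.

No check failed. The networks' position readings scattered by a few millimetres. They also gave some false hits, for example a bolt knob reported inside the cage; I judged those against the pictures and ignored them.

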